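Refit the filter cover of the paint extractor

ROBOT

A 6-joint arm with a two-finger parallel gripper is mounted at the origin on the work surface. World frame = base frame: x ahead of the robot, y to its left, z up, the work surface at z = 0. Lengths are in m, angles in rad, forces in N, time in s.
With the tool pointing down it reaches from about 0.35 to 0.775 m from the base axis. Payload 5.5 kg.
Tool frame: the origin (TCP) lies on the centre line of the jaws, within the pads' length; the fingertips stand 11 mm ahead of it and the grasp point (between the pads) lies 8 mm behind it (env.tip_extent is the distance from the TCP to the fingertips, in m); z points along the fingers, y is the line along which they close (so a half turn about z gives the same grasp; the last joint's range is limited). The gripper opens to 85 mm and grips with 20 to 120 N. Pads are 22 mm wide; open, the fingers measure 114 mm over their backs; the gripper's body (76 mm by 85 mm) begins 54 mm behind the grasp point. The pads swing forward as they close: fully open they stand 13 mm farther back than shut.
Start: joints at [-1.312, 0.313, 0.046, 1.304, 0, 1.431], TCP at [0.223, -0.53, 0.203] pointing down, gripper open.
Joint ranges: [-2.76, 2.76], [-0.86, 1.69], [-1.03, 1.26], [-2.2, 2.34], [-1.47, 1.5], [-3.14, 3.14]. Speed limits (rad/s): [2.57, 2.57, 3.14, 3.14, 3.14, 3.14].

INTERFACE

Orientations are given as a unit quaternion [w, x, y, z].
In Python, from workcell import env gives the robot as it stands.
- The arm moves only by the shell command python3 -m jog 'ROWS' [FORCE]. ROWS is JSON, a list of rows, each a list of 5 numbers: the gripper's target within -1 to 1 (shut at 1, half-way at 0, fully open at -1), then the shift along the tool's x, y, z in m, then the turn about the tool's z in degrees. In form: [[fingers, tx, ty, tz, turn], ...]. A call has 1 to 5 rows; each row shifts and turns the commanded pose from where the row before left it, along the tool's axes as they then stand; what a row does not reach is not made up. A row lasts 1/12 s, in which the tool goes at most 41.7 mm and 7.16 degrees, less where a joint would pass 70% of its speed; a pose out of reach is approached as far as the arm can. A call is refused whole if a number of a shift passes 0.0417 or a number of a turn 7.16, either way. A call with a gripper value outside its range is refused whole. The fingers move at their own pace and stop on an object; FORCE is the grip in N (left out, the last holds). Time passes only in rows, so rows that do not move let the fingers close. It gives the time, the measured TCP pose, the force, the opening and the grip force at its end, in the units of the state.
- env.get_state(): the state, without advancing time (a new reading comes with each control period).
- env.read_camera(name): name is "side" or "top" or "wrist"; returns a dict with "img" (480x640x3 uint8, red, green, blue), "fov_y" (degrees; the focal length in pixels is half the picture's height over the tangent of half this angle, whatever the lens; pixels are square), "cx", "cy" (the principal point, pixels), "T" (4x4, takes a point from camera to world coordinates). Camera axes: x right, y up, looking along -z (the intrinsics and any distortion apply to the point x, -y, -z); pixel columns grow to the right and rows downward; lengths in m; the calibration is good to about 2 mm. A picture is of the moment at which its call begins. There is no depth.
- env.hand_in(): hands the job in; it is judged then, once.
The state is a dict: "clock": time; "joint_pos": joint angles; "qvel": joint speeds; "tau": joint torques, N m; "tcp_pos": TCP position; "orientation": TCP orientation; "wrist_force": force on the tool from outside, world axes, zero at the start; "ft_torque": the same for the moment, N m; "finger_gap": finger opening in m; "grip_force": force on a finger pad.
Only numpy, scipy, OpenCV 4.12 (cv2) and the standard library are available. Lean on these libraries where they do the work, as an engineer would, in place of code of your own. Each camera call takes 0.05 s, during which the arm holds its last target. There are 200 camera calls.

TASK

The filter in the grey paint-fume extractor on the modelling bench has been changed. Pick up its loose metal cover plate by the black grip and seat it back over the two pins on the extractor's sloping face, fully home and flush, with the grip outward; it may go on either way round. Leave the paint jars, palette, cup and model where they stand.

Things in the scene. Friction and masses are not known exactly. Their poses are not given: they have to be found in the camera images.
- cover: loose aluminium plate 84 (x) x 120 (y) x 5 mm, flat on the bench. Two round through-holes, 14 mm diameter, at y = +45 and -45 mm, x = 0. On its top, in the middle, a solid black grip bar 14 mm thick (x), 46 mm long (y), its top 35 mm above the underside. Origin: centre of the underside; z points out of the grip side. About 160 g. A half turn about z changes nothing
- cover_grip (a point): point in the middle of the black grip bar, 28 mm above the cover's underside
- seat: the extractor's sloping face, 104 (x) x 170 (y) mm, facing up and towards the robot. Origin: centre of its surface, 61 mm above the bench; z: outward normal, 30 degrees from vertical; x up the slope; y level. A dark filter grille, flush, fills its middle. Two steel pins, see pin_0 and pin_1. Seated, the cover's origin and z axis coincide with these
- pin_0 (a point): tip of one steel pin, 14 mm above the face, at y = -45 mm, x = 0 of the face; 8 mm diameter, square to the face, the last 5 mm tapered to a 3 mm tip
- pin_1 (a point): tip of the other, equal pin, at y = +45 mm, x = 0 of the face
- housing: the fixed grey extractor housing, about 142 mm deep (x) x 170 mm wide (y) x 87 mm tall, the sloping face at its front (-x), a flat top behind it and a black duct stub of 68 mm diameter reaching 50 mm out of its back; origin at the centre of its underside, level on the bench
- palette: bystander: white plastic mixing palette, an open tray 85 x 125 x 12 mm with twelve wells, no grip; origin at the centre of its underside. One of the two, cover or palette, lies left of the housing and the other right
- jar_a: bystander: small glass paint jar, 34 mm diameter, 55 mm tall with its cap; origin at the centre of its underside. Stands between the robot and the housing
- jar_b: bystander: small glass paint jar, 34 mm diameter, 55 mm tall with its cap; origin at the centre of its underside. Stands behind, to the left
- jar_c: bystander: small glass paint jar, 34 mm diameter, 55 mm tall with its cap; origin at the centre of its underside. Stands behind, to the left
- model: bystander: painted model truck, 100 x 56 x 50 mm; origin at the bench, under its centre
- water_cup: bystander: glass cup, 64 mm diameter, 75 mm tall, behind to the right; origin at the centre of its underside
There are look-alikes about, which are no part of the job. Leave any yellow look-alike of the cover alone.

How it is judged:
By the outcome, as a careful person would: the job done as asked, in the order asked, and still so for the second after the job is handed in, with the robot touching nothing.
It also fails if it takes over 45 s, if anything falls off the work surface, if the arm or the gripper's body presses on something with over 40 N, if the wrist force passes 120 N, or if a joint passes its speed limit or range.

## Working session

There is one attempt and no reset: what is moved stays moved. The work goes in short steps, Python scripts to look and compute and a shell command to move; the robot and the scene stay as the last step left them, time stands still between calls to the robot, and variables do not carry over. Pictures are saved under pics/ and viewed, at most 10 in all, crops included, and the job is handed in when it is done.

```bash
mkdir -p pics; ls; python3 - <<'E'
from workcell import env
import cv2,numpy as np
s=env.get_state();print({k:np.round(v,3).tolist() for k,v in s.items()})
for n in ("top","side"):
    c=env.read_camera(n);print(n,c['fov_y'],c['cx'],c['cy'],np.round(c['T'],4).tolist(),[k for k in c])
    cv2.imwrite(f'pics/{n}1.png',c['img'][:,:,::-1])
E
```

```text
pics
{'clock': 0.0, 'joint_pos': [-1.312, 0.314, 0.045, 1.304, 0.0, 1.431], 'qvel': [-0.001, -0.0, -0.001, 0.0, -0.001, 0.003], 'tau': [0.001, -48.062, 29.854, 0.019, 0.0, -0.0], 'tcp_pos': [0.223, -0.529, 0.202], 'orientation': [-0.001, 0.98, 0.198, -0.0], 'wrist_force': [0.075, -0.084, -0.108], 'ft_torque': [-0.037, -0.073, -0.036], 'grip_force': 0.0, 'finger_gap': 0.085}
top 52.1586044613784 324.0257701279516 238.14138407685076 [[-0.1062, 0.9667, -0.2329, 0.3622], [-0.9943, -0.1017, 0.0316, 0.0101], [0.0068, 0.235, 0.972, 0.9795], [0.0, 0.0, 0.0, 1.0]] ['img', 'fov_y', 'cx', 'cy', 'T']
side 54.63838760243007 312.93846996664774 235.21062583555627 [[-0.8908, 0.2816, -0.3567, 0.2558], [-0.4541, -0.5815, 0.675, 0.6025], [-0.0173, 0.7632, 0.6459, 0.6485], [0.0, 0.0, 0.0, 1.0]] ['img', 'fov_y', 'cx', 'cy', 'T']
```

View pics/top1.png

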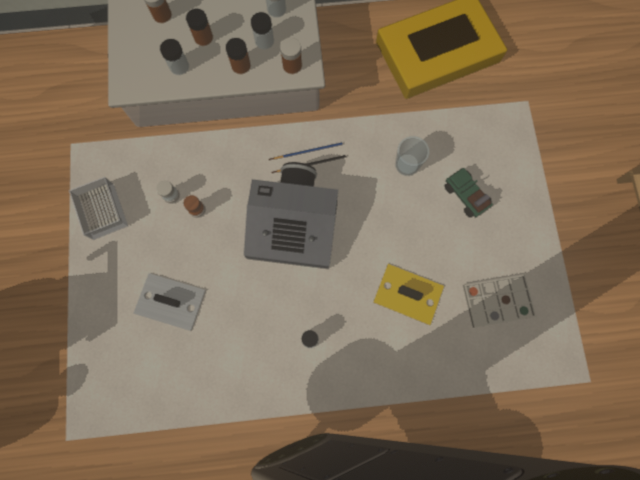

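View pics/side1.png

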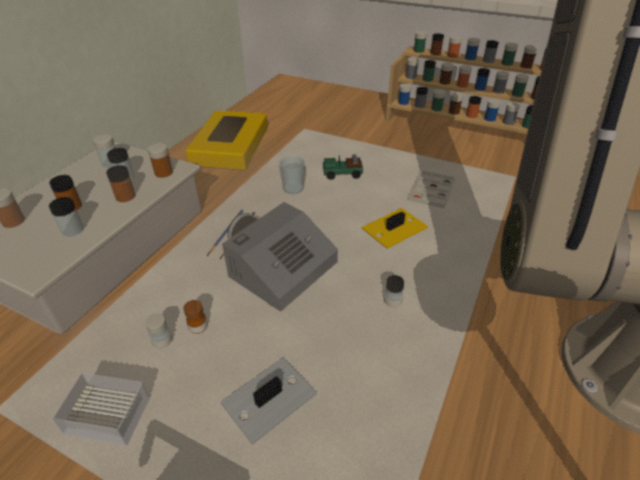

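The top view shows the grey cover with its grip at about (167,300), the housing at (292,225) with pins near (266,232) and (313,237), and jar_a at (310,338). The yellow look-alike is at (410,293). In the side view the cover is at (268,395) and the pins are near the grille at about (277,268) and (308,240). Next I'll measure.

```bash
cat > h.py <<'E'
from workcell import env
import cv2,numpy as np
def ray(c,uv):
    f=240/np.tan(np.radians(c['fov_y']/2))
    d=np.array([(uv[0]-c['cx'])/f,-(uv[1]-c['cy'])/f,-1.])
    T=np.array(c['T']);return T[:3,3],T[:3,:3]@(d/np.linalg.norm(d))
def plane(c,uv,z):
    o,d=ray(c,uv);return o+d*(z-o[2])/d[2]
def tri(c1,u1,c2,u2):
    o1,d1=ray(c1,u1);o2,d2=ray(c2,u2)
    A=np.c_[d1,-d2];t=np.linalg.lstsq(A,o2-o1,rcond=None)[0]
    p,q=o1+d1*t[0],o2+d2*t[1];return (p+q)/2,np.linalg.norm(p-q)
def proj(c,p):
    T=np.array(c['T']);q=T[:3,:3].T@(np.array(p)-T[:3,3]);f=240/np.tan(np.radians(c['fov_y']/2))
    return np.array([c['cx']-f*q[0]/q[2],c['cy']+f*q[1]/q[2]])
E
python3 - <<'E'
from h import *
t=env.read_camera("top");s=env.read_camera("side")
def grip(c,x0,x1,y0,y1):
    m=(c['img'][y0:y1,x0:x1].max(2)<60).astype('uint8')
    n,l,st,ce=cv2.connectedComponentsWithStats(m);k=1+np.argmax(st[1:,4])
    pts=np.argwhere(l==k)[:,::-1].astype('float32');r=cv2.minAreaRect(pts)
    print(st[k],ce[k]+[x0,y0],r);return ce[k]+[x0,y0]
gt=grip(t,130,215,270,335);gs=grip(s,215,325,350,445)
print('grip',tri(t,gt,s,gs), plane(t,gt,.03))
a=t['img'][165:275,235:345];b=s['img'][195:310,220:345]
A=cv2.resize(a,None,fx=3.6,fy=3.6,interpolation=cv2.INTER_CUBIC);B=cv2.resize(b,None,fx=3.2,fy=3.2,interpolation=cv2.INTER_CUBIC)
h=max(A.shape[0],B.shape[0]);im=np.zeros((h,A.shape[1]+B.shape[1],3),'uint8');im[:A.shape[0],:A.shape[1]]=A;im[:B.shape[0],A.shape[1]:]=B
print(im.shape);cv2.imwrite('pics/z.png',im[:,:,::-1])
# cover outline
m=t['img'][265:340,125:215].astype(int)
hsv=cv2.cvtColor(t['img'],cv2.COLOR_RGB2HSV)[265:340,125:215]
print(hsv[10,5],hsv[35,60],hsv[35,85],hsv[25,15])
k=cv2.resize(t['img'][265:340,125:215],None,fx=6,fy=6,interpolation=cv2.INTER_CUBIC);cv2.imwrite('pics/k.png',k[:,:,::-1])
E
```

```text
[ 24  25  26  12 140] [166.8        300.13571429] ((36.640541076660156, 30.043243408203125), (25.36490821838379, 5.587631702423096), 17.10272979736328)
[ 39  26  28  31 481] [267.54054054 391.27234927] ((52.400001525878906, 41.20000457763672), (15.600000381469727, 33.60000228881836), 53.13010025024414)
grip (array([0.5006469 , 0.29753256, 0.01757646]), np.float64(0.0005345673578447916)) [0.49911254 0.29391377 0.03      ]
(396, 796, 3)
[ 19  39 158] [ 21  18 101] [ 18  39 157] [ 21  34 159]
```

View pics/z.png

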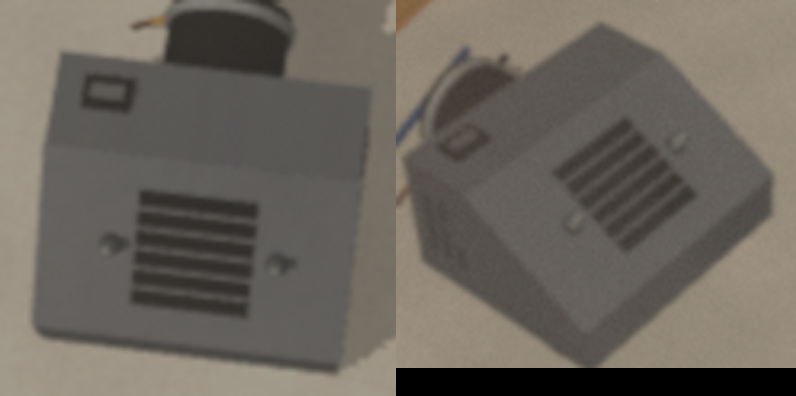

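View pics/k.png

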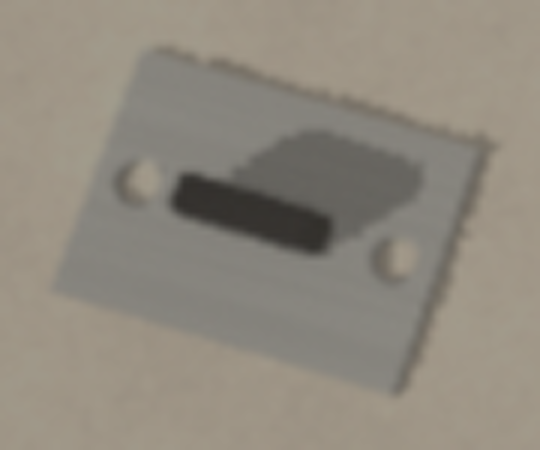

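Zoomed in, the pin tips show at about (105,244) and (275,264) in the left crop and (579,212) and (684,132) in the right crop. The cover's holes are at (137,181) and (395,259), and its corners at (155,50), (490,145), (400,395) and (52,290).

```bash
python3 - <<'E'
from h import *
t=env.read_camera("top");s=env.read_camera("side")
T=lambda x,y:(235+x/3.6-.4,165+y/3.6-.4)
S=lambda x,y:(220+(x-396)/3.2-.4,195+y/3.2-.4)
K=lambda x,y:(125+x/6-.4,265+y/6-.4)
p1,e1=tri(t,T(105,244),s,S(579,212));p0,e0=tri(t,T(275,264),s,S(684,132))
print('pins',p1,e1,p0,e0,np.linalg.norm(p1-p0)); m=(p0+p1)/2
yaw=np.arctan2(*(-(p1-p0)[:2]*[1,-1])[[0,1]]) ; d=p1-p0; yaw=np.arctan2(-d[0],d[1]);print('seat yaw',np.degrees(yaw))
n=np.array([-.5*np.cos(yaw),-.5*np.sin(yaw),.866]);print('seat origin',m-.014*n)
C=[plane(t,K(*q),.005) for q in((155,50),(490,145),(400,395),(52,290))];print('cover c',np.mean(C,0),np.round(C,4).tolist())
H=[plane(t,K(*q),.005) for q in((137,181),(395,259))];d=H[0]-H[1];print('holes',np.mean(H,0),np.linalg.norm(d),'yaw',np.degrees(np.arctan2(-d[0],d[1])))
print('jar',plane(t,(310,338),.055))
E
```

```text
pins [0.60135711 0.09318565 0.07284272] 0.0027428279623660542 [0.58084877 0.00471768 0.07217343] 0.0035796767567210625 0.09081641829433518
seat yaw -13.051579168992664
seat origin [0.59792211 0.04737087 0.06038407]
cover c [0.50021011 0.2945985  0.005     ] [[0.5608, 0.3322, 0.005], [0.5171, 0.2227, 0.005], [0.4385, 0.2559, 0.005], [0.4845, 0.3676, 0.005]]
holes [0.50008336 0.29738611 0.005     ] 0.09050366822101394 yaw -22.530464266195384
jar [0.3976177  0.02599262 0.055     ]
```

The two views agree. The cover is at (0.500, 0.297) with yaw −22.5°, and the seat is at (0.598, 0.047, 0.060) with yaw −13°. The tool can't tilt, so I'll grip the bar by its ends, closing along the cover's y. That lets the plate pivot in the pads against the slope. First I'll turn the tool, then travel.

```bash
python3 -m jog '[[-1,0,0,0,-7],[-1,0,0,0,-7],[-1,0,0,0,-7],[-1,0,0,0,-7],[-1,0,0,0,-7]]' 20
for i in 1 2; do python3 -m jog '[[-1,0,0,0,-7],[-1,0,0,0,-7],[-1,0,0,0,-7],[-1,0,0,0,-7],[-1,0,0,0,-7]]' >/dev/null; done
python3 -m jog '[[-1,0,0,0,-7],[-1,0,0,0,-7],[-1,0,0,0,-7],[-1,0,0,0,-7],[-1,0,0,0,-1.6]]'
for i in 1 2 3 4; do python3 -m jog '[[-1,0.0028,0.04,0,0],[-1,0.0028,0.04,0,0],[-1,0.0028,0.04,0,0],[-1,0.0028,0.04,0,0],[-1,0.0028,0.04,0,0]]';done
python3 -m jog '[[-1,0,0,0,0],[-1,0,0,0,0]]'
```

```text
clock: 0.72
tcp_pos: [0.2233, -0.5299, 0.2032]
orientation: [-0.0, 0.874, 0.486, 0.0]
wrist_force: [-0.2, -0.4, 0.3]
finger_gap: 0.0854
grip_force: 0.0
clock: 1.97
tcp_pos: [0.2233, -0.5298, 0.2032]
orientation: [-0.0, 0.193, 0.981, 0.0]
wrist_force: [-0.1, 0.3, -0.1]
finger_gap: 0.0854
grip_force: 0.0
clock: 2.38
tcp_pos: [0.2871, -0.3381, 0.2032]
orientation: [0.0, 0.196, 0.981, -0.0]
wrist_force: [1.2, -0.2, -0.1]
finger_gap: 0.0854
grip_force: 0.0
clock: 2.8
tcp_pos: [0.351, -0.148, 0.2035]
orientation: [0.0, 0.196, 0.981, -0.0]
wrist_force: [1.7, 0.9, 0.3]
finger_gap: 0.086
grip_force: 0.0
clock: 3.22
tcp_pos: [0.4148, 0.0424, 0.2036]
orientation: [0.001, 0.195, 0.981, -0.0]
wrist_force: [1.0, -0.9, -0.2]
finger_gap: 0.0854
grip_force: 0.0
clock: 3.63
tcp_pos: [0.4785, 0.2326, 0.2033]
orientation: [0.0, 0.195, 0.981, -0.0]
wrist_force: [1.6, 0.2, 0.0]
finger_gap: 0.0856
grip_force: 0.0
clock: 3.8
tcp_pos: [0.4783, 0.2323, 0.2025]
orientation: [-0.0, 0.194, 0.981, -0.0]
wrist_force: [-0.7, -0.2, -0.3]
finger_gap: 0.0857
grip_force: 0.0
```

```bash
python3 -m jog '[[-1,0.0025,0.034,0,0],[-1,0.0022,0.034,0,0],[-1,0,0,0,0],[-1,0,0,0,0]]'
python3 - <<'E'
from h import *
w=env.read_camera("wrist");cv2.imwrite('pics/w.png',w['img'][:,:,::-1])
print(np.round(w['T'],3).tolist(),w['fov_y'])
for p in ([.5,.297,.035],[.5-.045*-.383,.297+.045*.924,.005],[.5-.0172,.297-.0416,.005]):print(proj(w,p))
E
```

```text
clock: 4.13
tcp_pos: [0.5, 0.2948, 0.2028]
orientation: [-0.0, 0.195, 0.981, -0.001]
wrist_force: [0.2, -0.0, -0.1]
finger_gap: 0.0854
grip_force: 0.0
[[0.383, -0.877, -0.29, 0.426], [0.924, 0.363, 0.12, 0.325], [-0.0, -0.314, 0.949, 0.375], [0.0, 0.0, 0.0, 1.0]] 69.03274696394307
[317.4471439  205.77616088]
[359.06275447 199.41004748]
[275.46531304 199.40747035]
```

View pics/w.png

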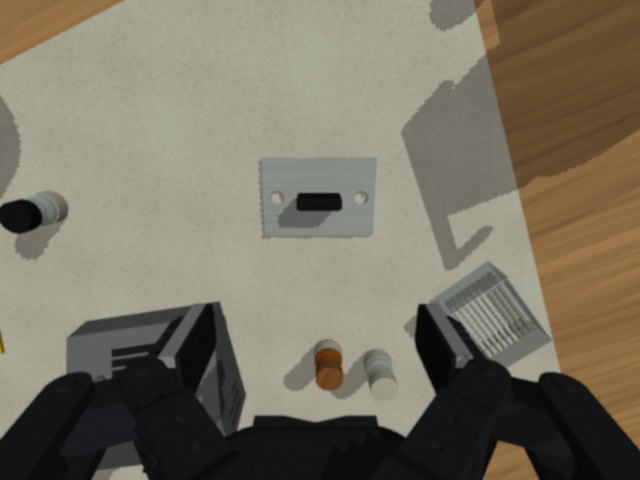

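The wrist view shows the cover squared to the tool, with holes at (277,198) and (361,198), 1–2 px from where I predicted. I'll descend and grip.

```bash
python3 -m jog '[[-1,0.002,0.0035,0.04,0],[-1,0,0,0.04,0],[-1,0,0,0.04,0],[-1,0,0,0.03,0],[-1,0,0,0.014,0]]'
python3 -m jog '[[-1,0,0,0.014,0],[-1,0,0,0,0],[0,0,0,0,0],[0,0,0,0,0],[0,0,0,0,0]]' 25
python3 -m jog '[[0.6,0,0,0,0],[0.6,0,0,0,0],[0.6,0,0,0,0],[0.6,0,0,0,0],[0.6,0,0,0,0]]' 25
python3 -m jog '[[0.6,0,0,-0.01,0],[0.6,0,0,-0.02,0],[0.6,0,0,-0.03,0],[0.6,0,0,0,0],[0.6,0,0,0,0]]'
python3 - <<'E'
from h import *
w=env.read_camera("wrist");s=env.read_camera("side")
im=np.hstack([cv2.resize(w['img'],(400,300)),cv2.resize(s['img'][260:460,150:417],(400,300))])
cv2.imwrite('pics/w2.png',im[:,:,::-1])
E
```

```text
clock: 4.6
tcp_pos: [0.4961, 0.2956, 0.0352]
orientation: [-0.003, 0.197, 0.98, -0.002]
wrist_force: [-1.1, 0.3, 0.0]
finger_gap: 0.0856
grip_force: 0.0
clock: 5.02
tcp_pos: [0.5007, 0.2988, 0.027]
orientation: [0.001, 0.196, 0.981, 0.001]
wrist_force: [-0.2, -0.6, 0.4]
finger_gap: 0.0515
grip_force: 0.0
clock: 5.43
tcp_pos: [0.4996, 0.2991, 0.0254]
orientation: [0.0, 0.195, 0.981, 0.0]
wrist_force: [-0.5, 0.2, 0.0]
finger_gap: 0.017
grip_force: 0.0
clock: 5.85
tcp_pos: [0.5014, 0.2998, 0.088]
orientation: [0.002, 0.195, 0.981, 0.001]
wrist_force: [0.3, -0.5, -1.4]
finger_gap: 0.0174
grip_force: 0.0
```

View pics/w2.png

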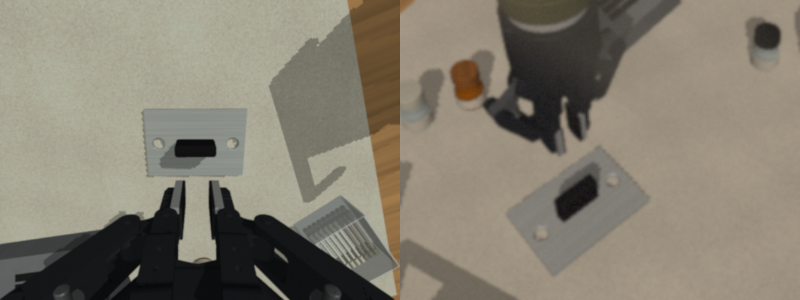

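The grip missed: the fingers closed to 17 mm with nothing between them, and the wrist view puts the cover ahead of the fingers. I'll measure where the cover and the fingertips really are.

```bash
python3 - <<'E'
from h import *
from scipy.spatial.transform import Rotation as R
print(env.tip_extent)
st=env.get_state();q=st['orientation'];Rm=R.from_quat([q[1],q[2],q[3],q[0]]).as_matrix();p=np.array(st['tcp_pos']);print(p)
w=env.read_camera("wrist");t=env.read_camera("top");s=env.read_camera("side")
f=1.6
for uv in((158,143),(232,143)):print('hole wrist',plane(w,np.array(uv)*f,.005))
F=np.array
for uv in((540,233),(613,180)):
    u=F([150+(uv[0]-400)*267/400,260+uv[1]*200/300]);print('hole side',u,plane(s,u,.005))
for k in(.011,0,-.008):
  for n,c in(('w',w),('s',s),('t',t)):print(k,n,proj(c,p+Rm@[0,0.009,k]),proj(c,p+Rm@[0,-.009,k]))
cv2.imwrite('pics/m.png',np.hstack([cv2.resize(t['img'][230:350,100:260],(400,300),interpolation=cv2.INTER_CUBIC),cv2.resize(s['img'][250:430,170:410],(400,300),interpolation=cv2.INTER_CUBIC)])[:,:,::-1])
E
```

```text
0.011
[0.49940944 0.2989519  0.08529668]
hole wrist [0.47805125 0.25668514 0.005     ]
hole wrist [0.51230607 0.33923236 0.005     ]
hole side [243.45       415.33333333] [0.51664283 0.34096566 0.005     ]
hole side [292.1775 380.    ] [0.48077744 0.25737164 0.005     ]
0.011 w [331.40058299 270.29243275] [299.79718361 270.29242288]
0.011 s [259.23092296 374.27718246] [269.47715536 367.07037794]
0.011 t [152.12683342 296.17969717] [161.30309657 298.95677421]
0 w [332.330348   278.55068037] [298.97485451 278.55148123]
0 s [258.50874715 369.804741  ] [268.87489278 362.57969707]
0 t [150.10833917 295.45502835] [159.39220138 298.2645304 ]
-0.008 w [333.07401027 285.15594853] [298.31711755 285.1574592 ]
-0.008 s [257.97354939 366.49025638] [268.42867293 359.25252548]
-0.008 t [148.6097025  294.91699597] [157.97341632 297.75055916]
```

View pics/m.png

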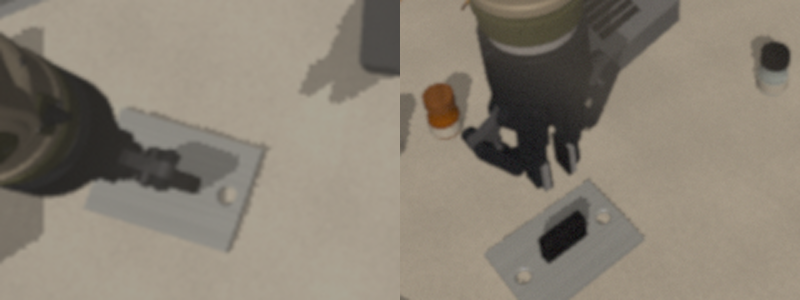

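The tips sit at about (546,188) and (573,172) in the side crop, higher than predicted. I'll triangulate them against the wrist view.

```bash
python3 -m jog '[[0.0,0,0,0,0],[0.0,0,0,0,0],[0.0,0,0,0,0]]'; python3 - <<'E'
from h import *
w=env.read_camera("wrist");s=env.read_camera("side")
print(tri(w,(339,290),s,(257.6,362.8)),tri(w,(294,290),s,(273.8,353)))
a=cv2.resize(w['img'][230:430,180:447],(400,300),interpolation=cv2.INTER_CUBIC);b=cv2.resize(s['img'][320:410,210:330],(400,300),interpolation=cv2.INTER_CUBIC)
cv2.imwrite('pics/n.png',np.hstack([a,b])[:,:,::-1])
E
```

```text
clock: 6.35
tcp_pos: [0.4993, 0.2988, 0.0847]
orientation: [-0.0, 0.196, 0.981, -0.0]
wrist_force: [-0.6, -0.7, -0.4]
finger_gap: 0.0429
grip_force: 0.0
(array([0.49905822, 0.31088757, 0.10870022]), np.float64(0.0009643629821996926)) (array([0.48293757, 0.2952489 , 0.12295306]), np.float64(0.0021250632426279004))
```

View pics/n.png

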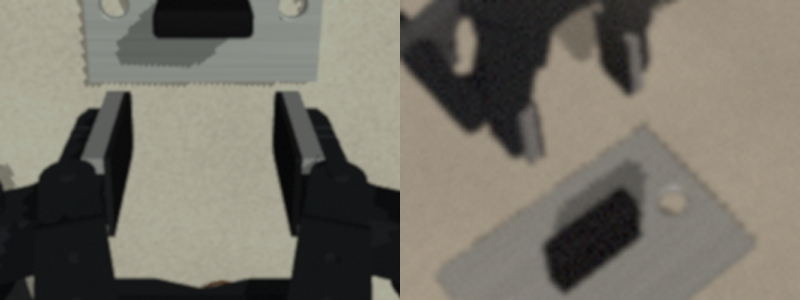

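The wrist crop shows the pad tips at crop (131,92) and (274,92), i.e. image (267,291) and (363,291). With the 43 mm gap that puts them roughly 30 mm behind the reported TCP. I'll check that across two views.

```bash
python3 - <<'E'
from h import *
w=env.read_camera("wrist");s=env.read_camera("side");st=env.get_state()
p=np.array(st['tcp_pos']);print(p, np.round(w['T'],3)[:3,3])
print('tips',tri(w,(362.8,291.4),s,(250,367.5)),tri(w,(267.4,291.4),s,(281,347.5)))
# top view of the gripper flange: joint-based FK unavailable; bar ends seen in wrist
print('bar centre proj',proj(w,(.4985,.2985,.035)))
E
```

```text
[0.49957741 0.29897848 0.08515573] [0.425 0.329 0.257]
tips (array([0.50508986, 0.32093977, 0.10714959]), np.float64(0.0008327109002865621)) (array([0.47697374, 0.28623099, 0.1279923 ]), np.float64(0.002883859363854503))
bar centre proj [314.37439886 245.94710193]
```

```bash
python3 -m jog '[[-0.35,0.0015,0,0.025,0],[-0.35,0,0,0.025,0],[-0.35,0,0,0.02,0],[-0.35,0,0,0,0],[-0.35,0,0,0,0]]'
python3 - <<'E'
from h import *
w=env.read_camera("wrist");s=env.read_camera("side")
a=cv2.resize(w['img'][180:380,180:447],(400,300),interpolation=cv2.INTER_CUBIC);b=cv2.resize(s['img'][340:430,210:330],(400,300),interpolation=cv2.INTER_CUBIC)
cv2.imwrite('pics/o.png',np.hstack([a,b])[:,:,::-1])
E
```

```text
clock: 6.97
tcp_pos: [0.4971, 0.2991, 0.0144]
orientation: [-0.001, 0.196, 0.981, -0.001]
wrist_force: [1.1, 0.7, 0.5]
finger_gap: 0.0577
grip_force: 0.0
```

View pics/o.png

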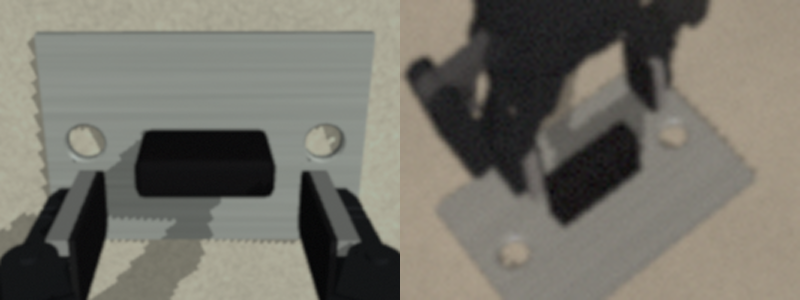

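In the wrist crop the tips, at (103,172) and (300,172), straddle the bar (136–273) but are still about 12 mm above its top. I'll go lower while watching the force.

```bash
python3 -m jog '[[-0.35,0,0,0.01,0],[-0.35,0,0,0.005,0],[-0.35,0,0,0.005,0],[-0.35,0,0,0,0],[-0.35,0,0,0,0]]'
python3 -m jog '[[0.0,0,0,0.002,0],[0.1,0,0,0,0],[0.2,0,0,0,0],[0.2,0,0,0,0],[0.2,0,0,0,0]]' 25
python3 - <<'E'
from h import *
w=env.read_camera("wrist");s=env.read_camera("side")
a=cv2.resize(w['img'][180:380,180:447],(400,300),interpolation=cv2.INTER_CUBIC);b=cv2.resize(s['img'][340:430,210:330],(400,300),interpolation=cv2.INTER_CUBIC)
cv2.imwrite('pics/p.png',np.hstack([a,b])[:,:,::-1])
E
```

```text
clock: 7.48
tcp_pos: [0.4978, 0.2994, -0.0051]
orientation: [-0.0, 0.196, 0.981, -0.0]
wrist_force: [0.1, 0.5, -0.5]
finger_gap: 0.0577
grip_force: 0.0
clock: 7.9
tcp_pos: [0.4985, 0.2997, -0.0065]
orientation: [0.0, 0.196, 0.981, 0.0]
wrist_force: [-0.1, -0.2, 2.2]
finger_gap: 0.0449
grip_force: 26.0
```

Gripped: 45 mm gap at 26 N. I'll lift, turn to the seat yaw and measure the cover's offset in the hand.

```bash
python3 -m jog '[[0.2,0,0,-0.01,0],[0.2,0,0,-0.025,0],[0.2,0,0,-0.035,0],[0.2,0,0,-0.035,0],[0.2,0,0,-0.035,0]]'
python3 -m jog '[[0.2,0,0,0,-4.75],[0.2,0,0,0,-4.75],[0.2,0,0,0,0],[0.2,0,0,0,0]]'
python3 -m jog '[[0.2,-0.0204,-0.0319,0,0],[0.2,-0.0204,-0.0319,0,0],[0.2,-0.0204,-0.0319,0,0],[0.2,-0.0204,-0.0319,0,0]]'
python3 -m jog '[[0.2,-0.0204,-0.0319,0,0],[0.2,-0.0204,-0.0319,0,0],[0.2,-0.0204,-0.0319,0,0],[0.2,0,0,0,0],[0.2,0,0,0,0]]'
python3 - <<'E'
from h import *
w=env.read_camera("wrist");s=env.read_camera("side");t=env.read_camera("top")
a=cv2.resize(w['img'],(400,300),interpolation=cv2.INTER_AREA);b=cv2.resize(s['img'][140:320,190:430],(400,300),interpolation=cv2.INTER_CUBIC)
cv2.imwrite('pics/q.png',np.hstack([a,b])[:,:,::-1])
np.savez('q.npz',w=w['img'],s=s['img'],t=t['img'])
st=env.get_state();p=np.array(st['tcp_pos']);print(p)
# predicted hole centres (top face) in the wrist view, cover horizontal, underside 6.5mm above TCP
y=np.array([.225,.974,0])
for sg in(1,-1):print(proj(w,p+sg*.045*y+[0,0,.0115]))
# corners predicted
x=np.array([-.974,.225,0])
for a_,b_ in((1,1),(1,-1)):print('corner',proj(w,p+a_*.042*x+b_*.06*y+[0,0,.0115]))
g=cv2.cvtColor(w['img'],cv2.COLOR_RGB2HSV);m=((g[:,:,1]<25)&(g[:,:,2]>110)).astype('uint8')
n,l,stt,ce=cv2.connectedComponentsWithStats(m);k=np.argsort(-stt[1:,4])[:3]+1;print(stt[k],ce[k])
E
```

```text
clock: 8.42
tcp_pos: [0.4972, 0.2992, 0.1347]
orientation: [-0.001, 0.196, 0.981, -0.001]
wrist_force: [1.5, 0.0, -2.5]
finger_gap: 0.0452
grip_force: 26.2
clock: 8.75
tcp_pos: [0.4977, 0.2994, 0.1333]
orientation: [-0.0, 0.115, 0.993, -0.0]
wrist_force: [-0.9, 0.1, -1.9]
finger_gap: 0.0457
grip_force: 26.2
clock: 9.08
tcp_pos: [0.5483, 0.1556, 0.1325]
orientation: [-0.001, 0.114, 0.993, -0.0]
wrist_force: [1.1, -0.0, -2.7]
finger_gap: 0.0449
grip_force: 26.3
clock: 9.5
tcp_pos: [0.5868, 0.0476, 0.1323]
orientation: [-0.001, 0.117, 0.993, -0.0]
wrist_force: [0.5, -0.5, -1.3]
finger_gap: 0.0455
grip_force: 26.4
[0.58598824 0.05064169 0.13272796]
[410.29565991 285.479722  ]
[232.45707148 286.55903993]
corner [449.44595092 203.98149246]
corner [193.25238616 205.62231741]
[[  187   179   257   175 24344]
 [  262   334   109    27  2358]
 [  593   282    37    24   503]] [[322.81753204 248.40239895]
 [319.87955895 347.52332485]
 [609.38568588 292.46719682]]
```

```bash
python3 - <<'E'
from h import *
from scipy.optimize import least_squares
w=env.read_camera("wrist");im=w['img'];p=np.array(env.get_state()['tcp_pos']);print(p)
g=cv2.cvtColor(im,cv2.COLOR_RGB2HSV);m=((g[:,:,1]<25)&(g[:,:,2]>110)).astype('uint8')
n,l,st,ce=cv2.connectedComponentsWithStats(m);k=np.argmax(st[1:,4])+1;M=(l==k).astype('uint8')
cs,h=cv2.findContours(M,cv2.RETR_CCOMP,cv2.CHAIN_APPROX_SIMPLE)
for c,hh in zip(cs,h[0]):
    if cv2.contourArea(c)>60: print('hole' if hh[3]>=0 else 'out',cv2.contourArea(c),np.round(cv2.minAreaRect(c)[0],1),cv2.boundingRect(c))
o=max(cs,key=cv2.contourArea);print(cv2.approxPolyDP(cv2.convexHull(o),6,True)[:,0].tolist())
for r in(182,190,200,230,280):
    print(r,np.where(M[r])[0][[0,-1]])
E
```

```text
[0.58607862 0.05097674 0.13290729]
out 23003.0 [311.5 258.4] (186, 181, 258, 171)
hole 126.5 [412.6 290.6] (403, 278, 17, 23)
[[443, 210], [431, 351], [204, 321], [197, 311], [186, 211], [206, 182], [424, 181]]
182 [206 426]
190 [205 427]
200 [205 428]
230 [189 441]
280 [195 435]
```

```bash
python3 - <<'E'
from h import *
z=np.load('q.npz');p=np.array(env.get_state()['tcp_pos'])
y=np.array([.225,.974,0]);x=np.array([-.974,.225,0])
for n in('side','top'):
    c=env.read_camera(n);P=[proj(c,p+a*.042*x+b*.06*y+[0,0,.0115]) for a,b in((1,1),(1,-1),(-1,-1),(-1,1))]
    print(n,np.round(P,1).tolist())
    g=cv2.cvtColor(c['img'],cv2.COLOR_RGB2HSV)
    cc=np.mean(P,0);x0,y0=np.int32(np.min(P,0))-12;x1,y1=np.int32(np.max(P,0))+12
    r=g[y0:y1,x0:x1]
    m=((r[:,:,1]<28)&(r[:,:,2]>118)).astype('uint8')
    nn,l,st,ce=cv2.connectedComponentsWithStats(m);k=np.argmax(st[1:,4])+1
    cs,_=cv2.findContours((l==k).astype('uint8'),0,2);o=max(cs,key=cv2.contourArea)
    print(st[k],(cv2.approxPolyDP(cv2.convexHull(o),3,True)[:,0]+[x0,y0]).tolist())
E
```

```text
side [[287.6, 246.4], [332.9, 211.6], [297.7, 194.6], [251.7, 226.1]]
[  14   20   79   44 1209] [[331, 213], [288, 245], [253, 226], [272, 213], [310, 202]]
top [[246.6, 248.1], [315.0, 256.3], [320.9, 210.3], [254.1, 202.4]]
[83 36  3  8 18] [[319, 226], [318, 233]]
```

The side view confirms the cover is centred on the TCP within about 1.5 px and hanging level. I'll lower it to just above contact, then follow the pivoting path.

```bash
python3 -m jog '[[0.2,-0.0015,-0.0008,0.02,0],[0.2,0,0,0.02,0],[0.2,0,0,0.014,0],[0.2,0,0,0,0],[0.2,0,0,0,0]]'
python3 -m jog '[[0.2,0.0005,0,0.003,0],[0.2,0.0005,0,0.003,0],[0.2,0.0005,0,0.002,0],[0.2,0.0005,0,0.002,0],[0.2,0,0,0,0]]'
```

```text
clock: 10.22
tcp_pos: [0.5872, 0.0496, 0.0788]
orientation: [-0.001, 0.113, 0.994, -0.0]
wrist_force: [0.4, -0.0, -0.3]
finger_gap: 0.0453
grip_force: 26.4
clock: 10.63
tcp_pos: [0.5858, 0.0499, 0.0703]
orientation: [0.0, 0.113, 0.994, 0.001]
wrist_force: [-4.5, 3.5, 6.0]
finger_gap: 0.0452
grip_force: 27.5
```

```bash
python3 -m jog '[[0.2,0.0005,0,0.002,0],[0.2,0.0005,0,0.002,0],[0.2,0,0,0.001,0],[0.2,0,0,0,0],[0.2,0,0,0,0]]'
python3 - <<'E'
from h import *
p=np.array(env.get_state()['tcp_pos']);c=env.read_camera('side')
y=np.array([.225,.974,0]);s=np.array([.974,-.225,0]);P=p+[0,0,.0355]
for tilt in(0,10,20,30):
    a=np.radians(tilt);u=s*np.cos(a)+np.array([0,0,np.sin(a)]);n=-s*np.sin(a)+np.array([0,0,np.cos(a)])
    print(tilt,np.round([proj(c,P-.024*n+q*.042*u+b*.06*y) for q,b in((-1,1),(-1,-1),(1,1))],1).tolist())
r=c['img'][170:290,230:360];g=cv2.cvtColor(r,cv2.COLOR_RGB2HSV);m=((g[:,:,1]<28)&(g[:,:,2]>118)).astype('uint8')
nn,l,st,ce=cv2.connectedComponentsWithStats(m);k=np.argmax(st[1:,4])+1
cs,_=cv2.findContours((l==k).astype('uint8'),0,2);o=max(cs,key=cv2.contourArea)
print(st[k],(cv2.approxPolyDP(cv2.convexHull(o),3,True)[:,0]+[230,170]).tolist())
E
```

```text
clock: 11.05
tcp_pos: [0.5841, 0.0503, 0.0653]
orientation: [-0.001, 0.113, 0.994, 0.001]
wrist_force: [-5.7, 3.5, 5.9]
finger_gap: 0.0452
grip_force: 28.0
0 [[290.8, 275.7], [333.7, 240.3], [256.6, 255.0]]
10 [[289.0, 277.3], [331.6, 242.1], [254.8, 251.0]]
20 [[286.7, 278.1], [329.1, 243.2], [253.5, 247.2]]
30 [[283.9, 278.3], [326.3, 243.6], [252.8, 243.5]]
[  26   59   74   48 1432] [[329, 241], [290, 276], [256, 251], [274, 236], [312, 229]]
```

```bash
python3 -m jog '[[0.2,0,0,0.002,0],[0.2,0,0,0.002,0],[0.2,0,0,0.002,0],[0.2,0,0,0,0],[0.2,0,0,0,0]]'
python3 -m jog '[[0.2,0,0,0.002,0],[0.2,0,0,0.002,0],[0.2,0,0,0.001,0],[0.2,0,0,0,0],[0.2,0,0,0,0]]'
```

```text
clock: 11.52
tcp_pos: [0.5831, 0.0505, 0.0588]
orientation: [-0.002, 0.113, 0.994, 0.001]
wrist_force: [-7.6, 3.5, 5.0]
finger_gap: 0.0456
grip_force: 28.7
clock: 11.93
tcp_pos: [0.5829, 0.0506, 0.0537]
orientation: [-0.002, 0.113, 0.994, 0.001]
wrist_force: [-7.8, 3.6, 4.6]
finger_gap: 0.0454
grip_force: 29.1
```

```bash
python3 -m jog '[[0.2,0,0,0.002,0],[0.2,0,0,0.001,0],[0.2,0,0,0.001,0],[0.2,0,0,0,0],[0.2,0,0,0,0]]'
python3 - <<'E'
from h import *
p=np.array(env.get_state()['tcp_pos']);c=env.read_camera('side')
y=np.array([.225,.974,0]);s=np.array([.974,-.225,0]);P=p+[0,0,.0355]
for tilt in(10,20,30):
    a=np.radians(tilt);u=s*np.cos(a)+np.array([0,0,np.sin(a)]);n=-s*np.sin(a)+np.array([0,0,np.cos(a)])
    print(tilt,np.round([proj(c,P-.024*n+q*.042*u+b*.06*y) for q,b in((-1,1),(-1,-1),(1,1))],1).tolist())
so=np.array([.598,.0474,.061]);a=np.radians(30);u=s*np.cos(a)+np.array([0,0,.5]);n=-s*.5+np.array([0,0,.866])
print('seated',np.round([proj(c,so+.005*n+q*.042*u+b*.06*y) for q,b in((-1,1),(-1,-1),(1,1))],1).tolist())
r=c['img'][170:310,230:360];g=cv2.cvtColor(r,cv2.COLOR_RGB2HSV);m=((g[:,:,1]<28)&(g[:,:,2]>118)).astype('uint8')
nn,l,st,ce=cv2.connectedComponentsWithStats(m);k=np.argmax(st[1:,4])+1
cs,_=cv2.findContours((l==k).astype('uint8'),0,2);o=max(cs,key=cv2.contourArea)
print(st[k],(cv2.approxPolyDP(cv2.convexHull(o),3,True)[:,0]+[230,170]).tolist())
E
```

```text
clock: 12.35
tcp_pos: [0.5829, 0.0506, 0.0497]
orientation: [-0.002, 0.113, 0.994, 0.001]
wrist_force: [-7.1, 2.8, 4.7]
finger_gap: 0.0454
grip_force: 29.4
10 [[289.9, 283.8], [332.0, 248.5], [256.1, 257.6]]
20 [[287.6, 284.6], [329.6, 249.5], [254.9, 253.8]]
30 [[284.9, 284.7], [326.8, 249.9], [254.1, 250.3]]
seated [[284.4, 284.3], [326.3, 249.4], [253.6, 249.8]]
[  26   64   71   51 1552] [[326, 248], [287, 284], [256, 252], [269, 240], [312, 234]]
```

```bash
python3 -m jog '[[0.2,0,0,0.001,0],[0.2,0,0,0.001,0],[0.2,0,0,0.001,0],[0.2,0,0,0,0]]'
python3 -m jog '[[0.2,0,0,0.001,0],[0.2,0,0,0.001,0],[0.2,0,0,0,0]]'
```

```text
clock: 12.73
tcp_pos: [0.5831, 0.0506, 0.0494]
orientation: [-0.001, 0.113, 0.994, 0.001]
wrist_force: [-13.1, 3.9, 21.7]
finger_gap: 0.0452
grip_force: 31.1
clock: 12.98
tcp_pos: [0.5838, 0.0504, 0.049]
orientation: [0.0, 0.113, 0.994, 0.001]
wrist_force: [-16.2, 3.3, 28.1]
finger_gap: 0.0448
grip_force: 32.4
```

The force rose along the face normal, (−16, 3, 28) N, so the plate is flush. I'll ease off, open a little and retreat.

```bash
python3 -m jog '[[0.2,0,0,-0.002,0],[0.2,0,0,-0.002,0],[-0.25,0,0,0,0],[-0.25,0,0,0,0],[-0.25,0,0,0,0]]'
python3 -m jog '[[-0.25,0,0,-0.01,0],[-0.25,0,0,-0.02,0],[-0.25,0,0,-0.04,0],[-0.25,0,0,-0.04,0],[-0.25,0,0,0,0]]'
python3 -m jog '[[-0.25,0.035,0,-0.02,0],[-0.25,0.04,0,0,0],[-0.25,0.02,0,0,0],[-0.25,0,0,0,0]]'
python3 - <<'E'
from h import *
c=env.read_camera('side');w=env.read_camera('wrist')
cv2.imwrite('pics/end.png',np.hstack([cv2.resize(w['img'],(400,300),interpolation=cv2.INTER_AREA),cv2.resize(c['img'][190:310,220:380],(400,300),interpolation=cv2.INTER_CUBIC)])[:,:,::-1])
r=c['img'][170:310,230:360];g=cv2.cvtColor(r,cv2.COLOR_RGB2HSV);m=((g[:,:,1]<28)&(g[:,:,2]>118)).astype('uint8')
nn,l,st,ce=cv2.connectedComponentsWithStats(m);k=np.argmax(st[1:,4])+1
cs,_=cv2.findContours((l==k).astype('uint8'),0,2);o=max(cs,key=cv2.contourArea)
print(st[k],(cv2.approxPolyDP(cv2.convexHull(o),3,True)[:,0]+[230,170]).tolist())
E
```

```text
clock: 13.4
tcp_pos: [0.5861, 0.0491, 0.0486]
orientation: [0.001, 0.114, 0.994, -0.0]
wrist_force: [-0.4, 0.6, -0.0]
finger_gap: 0.0535
grip_force: 0.0
clock: 13.82
tcp_pos: [0.5901, 0.049, 0.1673]
orientation: [0.007, 0.114, 0.993, 0.0]
wrist_force: [1.4, 0.2, 1.2]
finger_gap: 0.0534
grip_force: 0.0
clock: 14.15
tcp_pos: [0.4889, 0.0717, 0.1792]
orientation: [-0.001, 0.113, 0.994, -0.0]
wrist_force: [-0.1, 0.9, 0.2]
finger_gap: 0.0534
grip_force: 0.0
[  25   49   73   66 2167] [[299, 219], [327, 250], [285, 284], [255, 250]]
```

View pics/end.png

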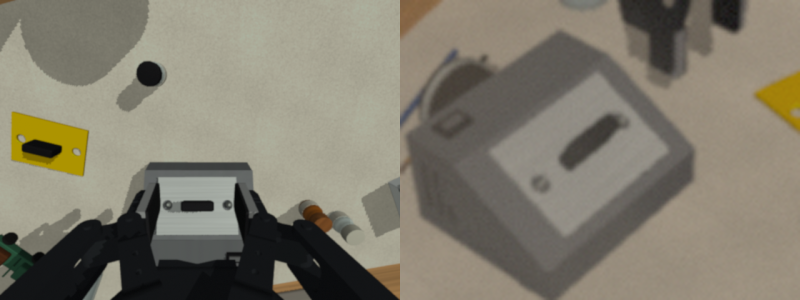

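The plate lies flush on the slope with both pins through its holes, at crop (541,183) and (622,120). Its corners match the seated prediction within about 1.5 px, and the gripper is clear.

```bash
python3 -c "
from workcell import env
print(env.hand_in())"
```

```text
the job is handed in; nothing more can be done
None
```

The cover plate is seated flush over both pins with the grip outward; the arm stopped clear of everything after about 14 s on the robot clock, only the cover was handled, and the job is handed in.

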